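Make up two repair kits from the spare parts

ROBOT

A 6-joint arm with a two-finger parallel gripper is mounted at the origin on the work surface. World frame = base frame: x ahead of the robot, y to its left, z up, the work surface at z = 0. Lengths are in mm, angles in rad, forces in N, time in s.
With the tool pointing down it reaches from about 250 to 775 mm from the base axis. Payload 4 kg.
Tool frame: the origin (TCP) lies on the mounting face of the last link; the fingertips stand 173 mm ahead of it and the grasp point (between the pads) lies 155 mm ahead of it; x points along the fingers, z is the direction in which the jaws open and shut, and the axes are right-handed (so a half turn about x gives the same grasp; the last joint's range is limited). The gripper opens to 85 mm and grips with 20 to 120 N. Pads are 22 mm wide; open, the fingers measure 114 mm over their backs; the gripper's body (76 mm by 85 mm) begins 54 mm behind the grasp point. The pads swing forward as they close: fully open they stand 13 mm farther back than shut.
Start: joints at [1.018, 0.087, 1.371, -0, 1.684, -0.103], TCP at [239.134, 495.293, 404.741] pointing down, gripper open.
Joint ranges: [-3.1, 3.1], [-0.76, 2.03], [0.27, 2.55], [-1.08, 4.22], [0.17, 2.65], [-2.57, 2.57]. Speed limits (rad/s): [2.79, 2.79, 3.14, 3.14, 3.14, 3.14].

INTERFACE

Orientations are given as a unit quaternion [w, x, y, z].
In Python, from workcell import get_obs, camera, close_job gives the robot as it stands. The module is installed in compiled form; this text tells all that it offers.
- The arm moves only by the tool servo_tool, never from a script. Its argument "series" is a list of rows, each a list of 7 numbers: the shift along the tool's x, y, z in mm, then the turn, a rotation vector about the tool's x, y, z in degrees, then the gripper command: -1 is shut, 1 is fully open, values between are in proportion. In form: [[tx, ty, tz, wx, wy, wz, claw], ...]. A call has 1 to 12 rows; each row is the pose to reach, as a shift and turn from the pose commanded when the call began, along the tool's axes at that moment; what a row does not reach only later rows make up. A row lasts 1/12 s, in which the tool goes at most 41.7 mm and 7.16 degrees, less where a joint would pass 70% of its speed; a pose out of reach is approached as far as the arm can. A call with a gripper value outside its range is refused whole. The fingers move at their own pace and stop on an object; the grip force is fixed at half the most. Time passes only in rows, so rows that repeat a pose let the fingers close. It gives the time, the measured TCP pose, the force and the opening at its end, in the units of the state.
- get_obs(): the state, without advancing time (a new reading comes with each control period).
- camera(name): name is "scene" or "top" or "wrist"; returns a dict with "pixels" (420x560x3 uint8, blue, green, red), "fx", "fy", "cx", "cy" (pixels), "rvec" (rotation vector, rad) and "tvec" (3), from world to camera coordinates, as OpenCV has them. Camera axes: x right, y down, z forward; pixel columns grow to the right and rows downward; lengths in mm; the calibration is good to about 2 mm. A picture is of the moment at which its call begins. There is no depth.
- close_job(): hands the job in, once; it reports no verdict.
The state is a dict: "clock": time; "joints": joint angles; "joint_velocities": joint speeds; "effort": joint torques, N m; "tool_pos": TCP position; "tcp_rot": TCP orientation; "force": force on the tool from outside, world axes, zero at the start; "moment": the same for the moment, N m; "opening": opening from 0.0 (shut) to 1.0 (fully open).
Only numpy, scipy, OpenCV 4.12 (cv2) and the standard library are available. Lean on these libraries where they do the work, as an engineer would, in place of code of your own. Each camera call takes 0.05 s, during which the arm holds its last target. There are 200 camera calls.

TASK

Make up two repair kits from the loose spare parts on the bench mat: the mains inlet socket and the red rocker switch go in the blue tray; the transformer, the blue capacitor and the metal knob go in the yellow tray. Stand each part the same way up as it is now, flat on the floor of a tray bay of its own, let go of it, and leave the green rocker switch, the solder reel and the multimeter where they are.

Things in the scene. Friction and masses are not known exactly. Their poses are not given: they have to be found in the camera images.
- inlet: Stands loose on the bench; origin at the centre of its underside, z up. White mains inlet socket, facing up: body 28 (x) x 24 (y) mm, with a flange 46 (x) x 24 (y) x 4 mm at the top, black recess with three brass pins; 30 mm high overall. Flat sides 24 mm apart across y: grip there. About 30 g.
- red_switch: Stands loose on the bench; origin at the centre of its underside, z up. Rocker switch: black body 30 (x) x 22 (y) x 26 mm high with a red rocker on top, 32 mm high overall. Grip the body across y (22 mm). About 25 g.
- transformer: Stands loose on the bench; origin at the centre of its underside, z up. Small mains transformer: dark steel block 44 (x) x 36 (y) x 30 mm high, with a copper winding and two thin white cheeks on top, 34 mm high overall. Grip the block across y (36 mm). About 180 g.
- capacitor: Stands loose on the bench; origin at the centre of its underside, z up. Electrolytic capacitor: upright blue can, diameter 30 mm, 42 mm high, bright metal top. About 40 g.
- knob: Stands loose on the bench; origin at the centre of its underside, z up. Bright aluminium control knob, diameter 34 mm (31 mm at its top edge), 26 mm high, a black pointer line on top. About 30 g.
- green_switch: Stands loose on the bench; origin at the centre of its underside, z up. A rocker switch just like the red one, but its rocker is green. Not wanted: leave it alone.
- blue_tray: Low blue tray fixed to the bench, 145 (x) x 76 (y) x 10 mm high; walls 3 mm, floor 3 mm thick. Two open bays in a row along its x axis, 68 (x) x 70 (y) mm inside, their centres at x = -35.5 and +35.5 mm. Origin at the centre of its underside, at bench height.
- yellow_tray: Low yellow tray fixed to the bench, 216 (x) x 76 (y) x 10 mm high; walls 3 mm, floor 3 mm thick. Three open bays in a row along its x axis, 68 (x) x 70 (y) mm inside, their centres at x = -71, 0 and +71 mm. Origin at the centre of its underside, at bench height.
- reel: Solder reel with white flanges, diameter 60 mm, 36 mm high, standing loose on the bench; origin at the centre of its underside. Leave it alone.
- meter: Red and black handheld multimeter lying loose on its back, 150 (x) x 75 (y) x 34 mm high (41 mm over its dial); origin at the centre of its underside. Leave it alone.
Not all that is in view belongs to the job. What is meant by the blue_tray is not orange or white, and is the smaller of those in its own colour.

How it is judged (in metres and radians):
At the end, for the whole second after the job is handed in: Inlet and red switch in the blue tray; transformer, capacitor and knob in the yellow: each centred within 34 mm (along) and 35 mm (across) of its own bay's centre, underside within 4 mm of the bay floor, upright to 0.12 rad, at rest; green switch, reel and meter within 30 mm of their start (y of inlet in the frame of blue_tray between -0.035 and 0.035 m and z of inlet in the frame of blue_tray between -0.001 and 0.007 m and angle between each of inlet, red_switch, transformer, capacitor, knob's own z axis and vertical below 0.12 rad and linear speed of each of inlet, red_switch, transformer, capacitor, knob below 0.02 m/s and angular speed of each of inlet, red_switch, transformer, capacitor, knob below 0.2 rad/s and y of red_switch in the frame of blue_tray between -0.035 and 0.035 m and z of red_switch in the frame of blue_tray between -0.001 and 0.007 m and ((x of inlet in the frame of blue_tray between -0.0695 and -0.0015 m and x of red_switch in the frame of blue_tray between 0.0015 and 0.0695 m) or (x of inlet in the frame of blue_tray between 0.0015 and 0.0695 m and x of red_switch in the frame of blue_tray between -0.0695 and -0.0015 m)) and y of transformer in the frame of yellow_tray between -0.035 and 0.035 m and z of transformer in the frame of yellow_tray between -0.001 and 0.007 m and y of capacitor in the frame of yellow_tray between -0.035 and 0.035 m and z of capacitor in the frame of yellow_tray between -0.001 and 0.007 m and y of knob in the frame of yellow_tray between -0.035 and 0.035 m and z of knob in the frame of yellow_tray between -0.001 and 0.007 m and ((x of transformer in the frame of yellow_tray between -0.105 and -0.037 m and x of capacitor in the frame of yellow_tray between -0.034 and 0.034 m and x of knob in the frame of yellow_tray between 0.037 and 0.105 m) or (x of transformer in the frame of yellow_tray between -0.105 and -0.037 m and x of capacitor in the frame of yellow_tray between 0.037 and 0.105 m and x of knob in the frame of yellow_tray between -0.034 and 0.034 m) or (x of transformer in the frame of yellow_tray between -0.034 and 0.034 m and x of capacitor in the frame of yellow_tray between -0.105 and -0.037 m and x of knob in the frame of yellow_tray between 0.037 and 0.105 m) or (x of transformer in the frame of yellow_tray between -0.034 and 0.034 m and x of capacitor in the frame of yellow_tray between 0.037 and 0.105 m and x of knob in the frame of yellow_tray between -0.105 and -0.037 m) or (x of transformer in the frame of yellow_tray between 0.037 and 0.105 m and x of capacitor in the frame of yellow_tray between -0.105 and -0.037 m and x of knob in the frame of yellow_tray between -0.034 and 0.034 m) or (x of transformer in the frame of yellow_tray between 0.037 and 0.105 m and x of capacitor in the frame of yellow_tray between -0.034 and 0.034 m and x of knob in the frame of yellow_tray between -0.105 and -0.037 m)) and distance of each of green_switch, reel, meter from where it was at the start of the episode below 0.03 m); the robot touches nothing.
It fails at once if the green switch is disturbed (moved 30 mm or more) (distance of green_switch from where it was at the start of the episode above 0.03 m).
It fails at once if the solder reel is disturbed (moved 30 mm or more) (distance of reel from where it was at the start of the episode above 0.03 m).
It fails at once if the multimeter is disturbed (moved 30 mm or more) (distance of meter from where it was at the start of the episode above 0.03 m).
It also fails if it takes over 131 s, if anything falls off the work surface, if the arm or the gripper's body presses on something with over 40 N, if the wrist force passes 120 N, or if a joint passes its speed limit or range.

## Working session

There is one attempt and no reset: what is moved stays moved. The work goes in short steps, Python scripts to look and compute and a tool call to move; the robot and the scene stay as the last step left them, time stands still between calls to the robot, and variables do not carry over. Pictures are saved under pics/ and viewed, about 12 in all and at most 16, crops included, and the job is handed in when it is done.

Besides the shell and the picture viewer there is one more tool, called after ">>>" as a command line: name --pt "numbers of a row" for each row, then --argument value for the rest. servo_tool: Moves the arm, as the interface text tells. Its arguments: {"type":"object","properties":{"series":{"type":"array","items":{"type":"array","items":{"type":"number"}}}},"required":["series"]}

```bash
mkdir -p pics; cat > h.py <<'E'
import numpy as np, cv2
from workcell import get_obs, camera
from scipy.spatial.transform import Rotation as R
def ray(c,u,v,z):
    Rm=cv2.Rodrigues(np.array(c["rvec"],float))[0]; t=np.array(c["tvec"],float).ravel()
    o=-Rm.T@t; d=Rm.T@np.array([(u-c["cx"])/c["fx"],(v-c["cy"])/c["fy"],1])
    return o+d*(z-o[2])/d[2]
def snap(n,f):
    c=camera(n); cv2.imwrite(f"pics/{f}.png",c["pixels"]); return c
E
python3 - <<'E'
from h import *
import pickle
for n in("top","scene"):
    c=snap(n,n+"0"); pickle.dump(c,open(n+"0.pkl","wb")); print(n,c["fx"],c["cx"],c["cy"],c["rvec"],c["tvec"])
o=get_obs();print(o)
print(R.from_quat(np.roll(o["tcp_rot"],-1)).as_matrix())
E
```

```text
top 395.9415913663728 274.27412583023875 211.60726190680487 [ 2.16068321 -2.21567809  0.07995856] [  21.75722878  528.97081608 1120.07967505]
scene 523.1873280819628 269.48771048780094 221.1092492086749 [ 1.9865078   0.91904401 -0.5330209 ] [-321.51676508 -175.31330858 1657.51780265]
{'clock': 0.1, 'joints': array([ 1.01788986e+00,  8.79168005e-02,  1.37214106e+00,  2.31498210e-05,
        1.68358131e+00, -1.03113917e-01]), 'joint_velocities': array([-1.01167933e-04, -1.67245084e-03, -2.34526199e-03, -4.49121994e-05,
        5.83024869e-04, -3.41901511e-04]), 'effort': array([ 1.88738282e-03, -3.53008318e+01, -3.14218748e+01, -1.38848791e-04,
        7.82063784e-03,  4.39883010e-07]), 'tool_pos': array([239.08452276, 495.20797012, 403.61703845]), 'tcp_rot': array([ 0.59825768, -0.3762188 ,  0.59956322,  0.37559435]), 'force': array([ 0.07041158,  0.51560196, -0.54071259]), 'moment': array([-0.00293867, -0.02756088, -0.02553162]), 'opening': 1.0021356865891318}
[[-1.09432892e-03 -9.00538311e-01  4.34775289e-01]
 [-1.72950749e-03  4.34776604e-01  9.00536681e-01]
 [-9.99997906e-01  2.33536213e-04 -2.03327637e-03]]
```

View pics/top0.png

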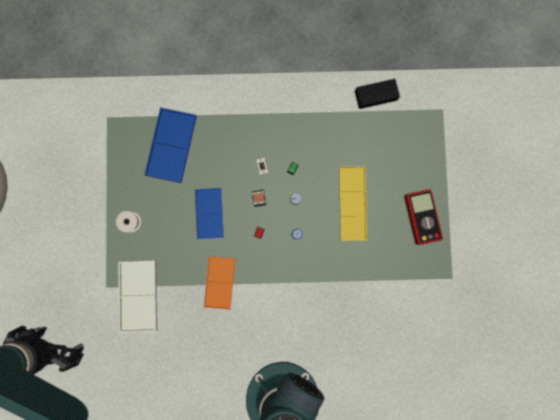

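View pics/scene0.png

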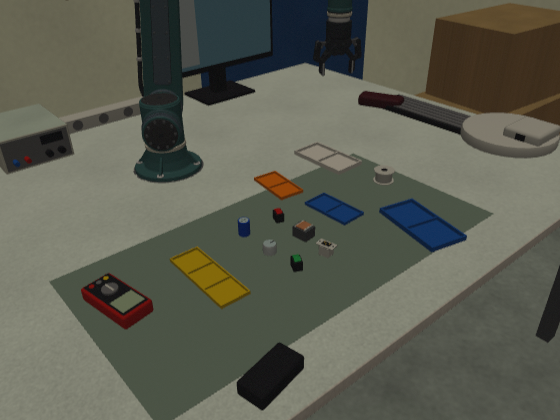

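The top view shows two blue trays, at (209,213) and (171,145). An orange tray is at (219,283) and a white one at (138,296). The blue tray meant is the smaller one, at (209,213). The yellow tray is at (353,204). The parts are the inlet (262,166), transformer (259,198), red switch (259,232), green switch (293,168), and two round parts at (296,199) and (297,234). I'll enlarge this area to confirm.

```bash
python3 - <<'E'
from h import *
import pickle
c=pickle.load(open("top0.pkl","rb")); im=c["pixels"]
# crop with colour-boost
cr=im[145:255,180:380]; cv2.imwrite("pics/crop1.png",cv2.resize(cr,None,fx=4,fy=4,interpolation=cv2.INTER_CUBIC))
hsv=cv2.cvtColor(im,cv2.COLOR_BGR2HSV)
def boxes(name,lo,hi,z,amin=15):
    m=cv2.inRange(hsv,np.array(lo),np.array(hi)); m=cv2.morphologyEx(m,cv2.MORPH_CLOSE,np.ones((3,3)))
    for k in cv2.findContours(m,cv2.RETR_EXTERNAL,cv2.CHAIN_APPROX_NONE)[0]:
        if cv2.contourArea(k)<amin: continue
        P=np.array([ray(c,u,v,z)[:2] for u,v in k[:,0]],np.float32)
        (x,y),(w,h),a=cv2.minAreaRect(P)
        if w<h: w,h,a=h,w,a+90
        u,v=k[:,0].mean(0); print(name,"px",u.round(),v.round(),"xy",round(x),round(y),"size",round(w),round(h),"long-axis deg",round((a+90)%180-90,1))
boxes("blue",(100,120,60),(125,255,255),10)
boxes("yellow",(20,120,80),(35,255,255),10)
boxes("green",(50,110,30),(85,255,255),32,4)
boxes("red",(0,150,80),(6,255,255),32,4)
print([ (n,ray(c,*p,z)[:2].round()) for n,p,z in [("inlet",(262,166),30),("tr",(259,198),32),("c1",(296,199),30),("c2",(297,234),30),("reel",(127,222),36),("meter",(423,217),34)]])
E
```

```text
blue px 209.0 213.0 xy 531 199 size 142 74 long-axis deg 1.9
blue px 170.0 145.0 xy 734 309 size 203 108 long-axis deg -13.3
yellow px 424.0 238.0 xy 444 -421 size 14 12 long-axis deg 42.9
yellow px 352.0 203.0 xy 549 -219 size 213 76 long-axis deg -1.0
green px 63.0 412.0 xy -7 602 size 8 5 long-axis deg 88.5
green px 56.0 397.0 xy 33 622 size 14 11 long-axis deg 12.2
green px 48.0 392.0 xy 46 642 size 24 11 long-axis deg -31.4
green px 0.0 385.0 xy 69 773 size 11 3 long-axis deg 1.3
green px 18.0 388.0 xy 60 727 size 38 14 long-axis deg 1.1
green px 5.0 369.0 xy 112 762 size 16 11 long-axis deg 1.2
green px 292.0 168.0 xy 652 -46 size 27 14 long-axis deg -27.9
red px 259.0 232.0 xy 471 54 size 23 15 long-axis deg -19.8
red px 419.0 218.0 xy 503 -414 size 145 72 long-axis deg 10.5
[('inlet', array([660.,  40.])), ('tr', array([568.,  51.])), ('c1', array([563., -54.])), ('c2', array([463., -54.])), ('reel', array([509., 425.])), ('meter', array([ 502., -413.]))]
```

View pics/crop1.png

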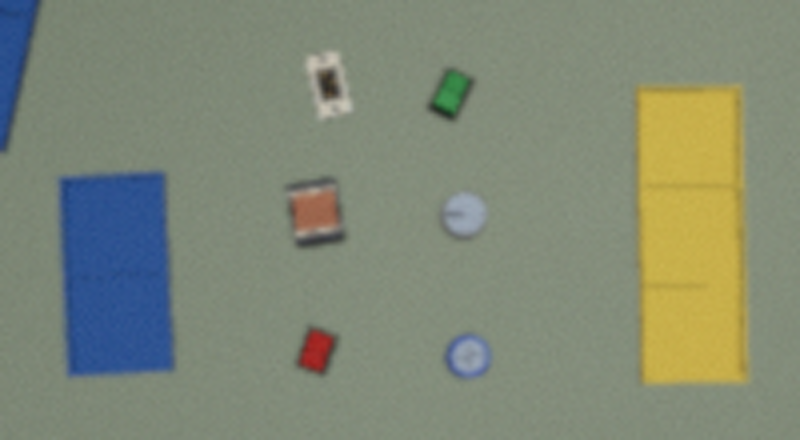

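The crop confirms the parts. The small 142x74 mm blue tray at (209,213) is the target. The can with the blue rim at crop (468,356) is the capacitor, and the part with the pointer line at crop (463,215) is the knob. The red switch is at (317,350) and the green one at (452,94). Next is a small planner, then I start moving.

```bash
cat > plan.py <<'E'
import sys
from h import *
# args: x y z jawyaw ; prints shift/turn rows from current pose
def plan(*tg):
    o=get_obs(); Rm=R.from_quat(np.roll(o["tcp_rot"],-1)); p=o["tool_pos"]
    for x,y,z,a in tg:
        zz=np.array([np.cos(np.radians(a)),np.sin(np.radians(a)),0]); xx=np.array([0,0,-1.]); 
        T=R.from_matrix(np.c_[xx,np.cross(zz,xx),zz])
        print((x,y,z,a),np.r_[Rm.inv().apply(np.array([x,y,z])-p),(Rm.inv()*T).as_rotvec(degrees=True)].round(1).tolist())
if __name__=="__main__":
    v=[float(s) for s in sys.argv[1:]]; plan(*[v[i:i+4] for i in range(0,len(v),4)])
    o=get_obs(); print("t",round(o["clock"],1),"pos",o["tool_pos"].round(1),"open",round(o["opening"],2),"F",o["force"].round(1))
E
python3 plan.py 471 54 290 70
```

```text
(471.0, 54.0, 290.0, 70.0) [114.1, -400.7, -296.3, -5.8, -0.1, -0.0]
t 0.1 pos [239.1 495.2 403.6] open 1.0 F [ 0.1  0.5 -0.5]
```

>>> servo_tool --pt "114 -401 -296 -5.8 0 0 0.4" --pt "114 -401 -296 -5.8 0 0 0.4" --pt "114 -401 -296 -5.8 0 0 0.4" --pt "114 -401 -296 -5.8 0 0 0.4" --pt "114 -401 -296 -5.8 0 0 0.4" --pt "114 -401 -296 -5.8 0 0 0.4" --pt "114 -401 -296 -5.8 0 0 0.4" --pt "114 -401 -296 -5.8 0 0 0.4" --pt "114 -401 -296 -5.8 0 0 0.4" --pt "114 -401 -296 -5.8 0 0 0.4" --pt "114 -401 -296 -5.8 0 0 0.4" --pt "114 -401 -296 -5.8 0 0 0.4"

```text
clock: 1.1
tool_pos: [466.6, 62.1, 292.5]
tcp_rot: [0.579, -0.406, 0.579, 0.406]
force: [1.4, 0.0, -0.1]
opening: 0.696
```

>>> servo_tool --pt "0 0 0 0 0 0 0.4" --pt "0 0 0 0 0 0 0.4" --pt "0 0 0 0 0 0 0.4"

```text
clock: 1.35
tool_pos: [466.2, 64.2, 292.8]
tcp_rot: [0.579, -0.405, 0.58, 0.406]
force: [0.0, 1.1, -0.3]
opening: 0.699
```

```bash
python3 plan.py 471 54 290 70; python3 - <<'E'
from h import *
import pickle
c=snap("wrist","w1");pickle.dump(c,open("w1.pkl","wb"))
E
```

```text
(471.0, 54.0, 290.0, 70.0) [2.8, -8.0, -7.9, -0.0, 0.0, -0.1]
t 1.4 pos [466.2  64.2 292.8] open 0.7 F [ 0.   1.1 -0.3]
```

View pics/w1.png

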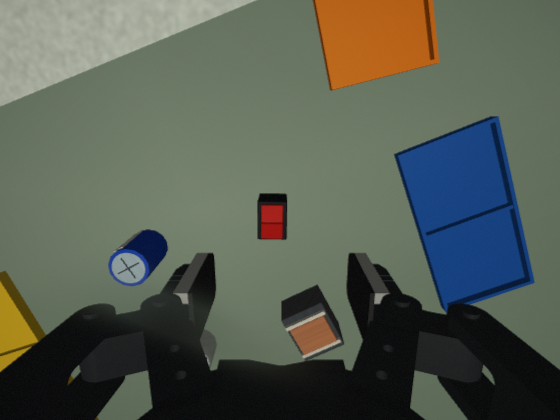

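The wrist view shows the red rocker at (272,221), aligned with the jaws. The capacitor top is at (129,267) and the transformer copper at (317,337). The blue tray spans (395,155) to (533,280).

```bash
python3 - <<'E'
from h import *
import pickle
c=pickle.load(open("w1.pkl","rb")); im=c["pixels"]; hsv=cv2.cvtColor(im,cv2.COLOR_BGR2HSV)
def rect(n,lo,hi,z,win):
    m=cv2.inRange(hsv,lo,hi); M=np.zeros_like(m); a,b,e,f=win; M[b:f,a:e]=m[b:f,a:e]
    k=max(cv2.findContours(M,cv2.RETR_EXTERNAL,cv2.CHAIN_APPROX_NONE)[0],key=cv2.contourArea)
    P=np.array([ray(c,u,v,z)[:2] for u,v in k[:,0]],np.float32); r=cv2.minAreaRect(P); print(n,np.round(r[0],1),np.round(r[1],1),round(r[2],1),k[:,0].min(0),k[:,0].max(0))
rect("red",(0,150,80),(8,255,255),32,(230,180,320,260))
rect("copper",(5,80,80),(20,220,255),34,(280,290,350,370))
rect("cap",(90,0,130),(130,110,255),42,(100,240,155,295))
for p in [(395,155),(497,117),(533,280),(445,307)]: print(ray(c,*p,10).round(0)[:2])
E
python3 plan.py 471 54 290 70
```

```text
red [469.7  55.5] [15.4 25.2] 70.0 [261 205] [282 238]
copper [569.7  53.9] [26.  30.4] 7.8 [290 316] [336 354]
cap [464.  -52.9] [23.1 23.6] 63.7 [112 253] [144 282]
[459. 158.]
[457. 235.]
[599. 240.]
[599. 165.]
(471.0, 54.0, 290.0, 70.0) [3.2, -8.3, -8.5, 0.1, 0.0, -0.0]
t 1.4 pos [466.1  64.8 293.2] open 0.7 F [ 0.7 -0.2  0.2]
```

```bash
python3 plan.py 470 55 178 70 470 55 250 70 494 199 250 92 494 199 182 92
```

```text
(470.0, 55.0, 178.0, 70.0) [115.2, -7.1, -8.0, 0.1, 0.0, -0.0]
(470.0, 55.0, 250.0, 70.0) [43.2, -7.1, -7.9, 0.1, 0.0, -0.0]
(494.0, 199.0, 250.0, 92.0) [43.3, 19.5, 135.6, -21.9, 0.0, -0.0]
(494.0, 199.0, 182.0, 92.0) [111.3, 19.4, 135.6, -21.9, 0.0, -0.0]
t 1.4 pos [466.1  64.8 293.2] open 0.7 F [ 0.7 -0.2  0.2]
```

>>> servo_tool --pt "35 -7 -8 0 0 0 0.4" --pt "60 -7 -8 0 0 0 0.4" --pt "85 -7 -8 0 0 0 0.4" --pt "105 -7 -8 0 0 0 0.4" --pt "115 -7 -8 0 0 0 0.4" --pt "115 -7 -8 0 0 0 0.4" --pt "115 -7 -8 0 0 0 0.4"

```text
clock: 1.98
tool_pos: [470.3, 55.2, 178.7]
tcp_rot: [0.579, -0.406, 0.579, 0.406]
force: [-0.7, 0.9, 0.8]
opening: 0.698
```

>>> servo_tool --pt "0 0 0 0 0 0 -1" --pt "0 0 0 0 0 0 -1" --pt "0 0 0 0 0 0 -1" --pt "0 0 0 0 0 0 -1" --pt "0 0 0 0 0 0 -1" --pt "0 0 0 0 0 0 -1" --pt "0 0 0 0 0 0 -1" --pt "0 0 0 0 0 0 -1"

```text
clock: 2.65
tool_pos: [471.2, 54.2, 180.0]
tcp_rot: [0.58, -0.406, 0.578, 0.405]
force: [-0.3, 0.5, 6.3]
opening: 0.242
```

>>> servo_tool --pt "-20 0 0 0 0 0 -1" --pt "-50 0 0 0 0 0 -1" --pt "-70 7 30 -6 0 0 -1" --pt "-70 14 65 -12 0 0 -1" --pt "-70 20 95 -18 0 0 -1" --pt "-70 26 125 -22 0 0 -1" --pt "-70 26 143 -22 0 0 -1" --pt "-70 26 143 -22 0 0 -1" --pt "-70 26 143 -22 0 0 -1" --pt "-70 26 143 -22 0 0 -1"

```text
clock: 3.48
tool_pos: [494.4, 196.9, 247.8]
tcp_rot: [0.491, -0.509, 0.492, 0.509]
force: [-0.1, -0.6, -0.4]
opening: 0.244
```

```bash
python3 plan.py 494 199 182 92; python3 - <<'E'
from h import *
c=snap("wrist","w2")
for p in [(0,0)]: pass
E
```

```text
(494.0, 199.0, 182.0, 92.0) [65.8, 0.3, 2.2, 0.0, -0.0, -0.1]
t 3.5 pos [494.4 196.9 247.8] open 0.24 F [-0.1 -0.6 -0.4]
```

View pics/w2.png

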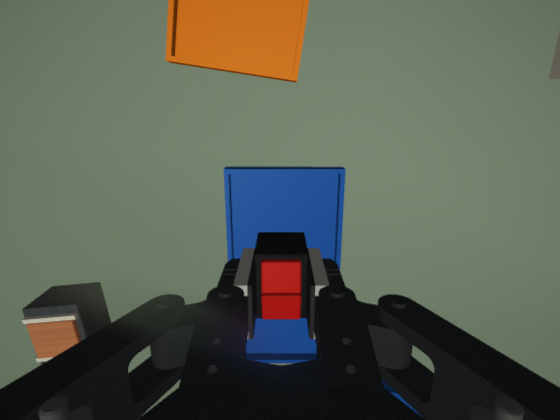

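The wrist view shows the switch held upright and square to the near blue bay, whose walls are at columns 228–342. I lower it and release it with a small opening.

>>> servo_tool --pt "25 0 2 0 0 0 -1" --pt "45 0 2 0 0 0 -1" --pt "57 0 2 0 0 0 -1" --pt "64 0 2 0 0 0 -1" --pt "64 0 2 0 0 0 -1" --pt "64 0 2 0 0 0 -1" --pt "64 0 2 0 0 0 -0.2" --pt "64 0 2 0 0 0 -0.2" --pt "64 0 2 0 0 0 -0.2" --pt "64 0 2 0 0 0 -0.2"

```text
clock: 4.37
tool_pos: [494.7, 199.5, 184.5]
tcp_rot: [-0.491, 0.509, -0.491, -0.509]
force: [1.5, 0.2, -0.4]
opening: 0.402
```

>>> servo_tool --pt "-20 0 0 0 0 0 -0.2" --pt "-40 0 0 0 0 0 -0.2" --pt "-70 0 0 0 0 0 0.4" --pt "-100 0 0 0 0 0 0.4" --pt "-100 0 0 0 0 0 0.4"

```text
clock: 4.78
tool_pos: [496.4, 200.1, 291.8]
tcp_rot: [-0.495, 0.511, -0.487, -0.506]
force: [0.4, 0.1, 0.9]
opening: 0.699
```

```bash
python3 plan.py 660 40 300 104; python3 - <<'E'
from h import *
import pickle
c=pickle.load(open("top0.pkl","rb")); im=c["pixels"]; hsv=cv2.cvtColor(im,cv2.COLOR_BGR2HSV)
cr=im[150:182,245:278]; m=((cr.min(2)>135)*255).astype(np.uint8); m=cv2.morphologyEx(m,cv2.MORPH_CLOSE,np.ones((5,5)))
k=max(cv2.findContours(m,0,1)[0],key=cv2.contourArea); P=np.array([ray(c,u+245,v+150,30)[:2] for u,v in k[:,0]],np.float32); print("inlet",cv2.minAreaRect(P))
E
```

```text
(660.0, 40.0, 300.0, 104.0) [-6.7, -157.9, -165.8, -12.0, 0.1, 0.8]
t 4.8 pos [496.4 200.1 291.8] open 0.7 F [0.4 0.1 0.9]
inlet ((661.0078125, 41.31092834472656), (44.96883773803711, 26.39708137512207), 12.795377731323242)
```

>>> servo_tool --pt "0 -40 -42 -5 0 0 0.4" --pt "0 -75 -75 -11 0 0 0.4" --pt "0 -100 -105 -11 0 0 0.4" --pt "0 -130 -135 -11 0 0 0.4" --pt "0 -160 -165 -11 0 0 0.4" --pt "0 -160 -165 -11 0 0 0.4" --pt "0 -160 -165 -11 0 0 0.4" --pt "0 -160 -165 -11 0 0 0.4" --pt "0 -160 -165 -11 0 0 0.4" --pt "0 -160 -165 -11 0 0 0.4" --pt "0 -160 -165 -11 0 0 0.4" --pt "0 -160 -165 -11 0 0 0.4"

```text
clock: 5.78
tool_pos: [659.7, 41.4, 284.6]
tcp_rot: [-0.44, 0.554, -0.44, -0.554]
force: [0.3, -0.4, 0.3]
opening: 0.701
```

```bash
python3 - <<'E'
from h import *
import pickle
c=snap("wrist","w3");pickle.dump(c,open("w3.pkl","wb"))
E
python3 plan.py 661 41 186 103
```

```text
(661.0, 41.0, 186.0, 103.0) [98.6, -1.0, -0.5, 0.1, -0.0, 0.0]
t 5.8 pos [659.8  41.2 284.6] open 0.7 F [-0.3 -0.2  0.8]
```

View pics/w3.png

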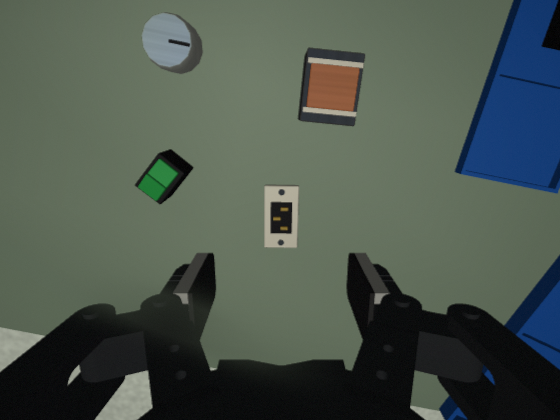

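The inlet sits centred at (281,216), aligned with the jaws, and the green switch at (164,176) is clear of the fingers. I descend and grip.

>>> servo_tool --pt "30 -1 0 0 0 0 0.4" --pt "55 -1 0 0 0 0 0.4" --pt "80 -1 0 0 0 0 0.4" --pt "98 -1 0 0 0 0 0.4" --pt "98 -1 0 0 0 0 0.4" --pt "98 -1 0 0 0 0 0.4" --pt "98 -1 0 0 0 0 -1" --pt "98 -1 0 0 0 0 -1" --pt "98 -1 0 0 0 0 -1" --pt "98 -1 0 0 0 0 -1" --pt "98 -1 0 0 0 0 -1" --pt "98 -1 0 0 0 0 -1"

```text
clock: 6.83
tool_pos: [662.2, 40.5, 189.0]
tcp_rot: [-0.441, 0.555, -0.439, -0.552]
force: [0.4, 0.0, 6.7]
opening: 0.262
```

>>> servo_tool --pt "0 0 0 0 0 0 -1" --pt "0 0 0 0 0 0 -1"

```text
clock: 7.0
tool_pos: [662.2, 40.5, 189.0]
tcp_rot: [-0.441, 0.555, -0.439, -0.552]
force: [-0.4, -0.1, 5.2]
opening: 0.264
```

```bash
python3 plan.py 564 201 256 92
```

```text
(564.0, 201.0, 256.0, 92.0) [-67.5, 59.2, 178.4, 11.0, -0.0, 0.3]
t 7.0 pos [662.2  40.5 189. ] open 0.26 F [-0.4 -0.1  5.2]
```

>>> servo_tool --pt "-20 0 0 0 0 0 -1" --pt "-50 0 0 0 0 0 -1" --pt "-70 10 30 4 0 0 -1" --pt "-70 20 65 8 0 0 -1" --pt "-70 35 100 11 0 0 -1" --pt "-70 47 140 11 0 0 -1" --pt "-70 58 178 11 0 0 -1" --pt "-70 58 178 11 0 0 -1" --pt "-70 58 178 11 0 0 -1" --pt "-70 58 178 11 0 0 -1" --pt "-70 58 178 11 0 0 -1" --pt "-70 58 178 11 0 0 -1"

```text
clock: 8.0
tool_pos: [565.4, 199.6, 256.2]
tcp_rot: [-0.492, 0.508, -0.492, -0.508]
force: [0.0, 0.9, -0.1]
opening: 0.263
```

```bash
python3 plan.py 564 201 193 92; python3 - <<'E'
from h import *
c=snap("wrist","w4")
E
```

```text
(564.0, 201.0, 193.0, 92.0) [63.2, 1.4, 1.5, -0.1, -0.0, 0.0]
t 8.0 pos [565.4 199.6 256.2] open 0.26 F [ 0.   0.9 -0.1]
```

View pics/w4.png

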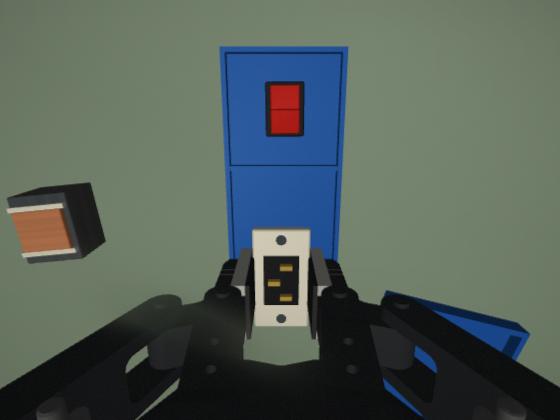

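The red switch stands upright in the near bay at (285,109). The inlet is held level over the far bay. I lower it and release.

>>> servo_tool --pt "25 0 1 0 0 0 -1" --pt "45 0 1 0 0 0 -1" --pt "56 0 1 0 0 0 -1" --pt "63 0 1 0 0 0 -1" --pt "63 0 1 0 0 0 -1" --pt "63 0 1 0 0 0 -1" --pt "63 0 1 0 0 0 -0.15" --pt "63 0 1 0 0 0 -0.15" --pt "63 0 1 0 0 0 -0.15" --pt "63 0 1 0 0 0 -0.15"

```text
clock: 8.88
tool_pos: [564.8, 201.9, 193.6]
tcp_rot: [-0.491, 0.509, -0.491, -0.509]
force: [0.4, -0.5, -0.1]
opening: 0.427
```

>>> servo_tool --pt "-20 0 0 0 0 0 -0.15" --pt "-40 0 0 0 0 0 -0.15" --pt "-70 0 0 0 0 0 0.4" --pt "-90 0 0 0 0 0 0.4" --pt "-90 0 0 0 0 0 0.4" --pt "-90 0 0 0 0 0 0.4"

```text
clock: 9.38
tool_pos: [565.1, 202.0, 285.3]
tcp_rot: [-0.492, 0.51, -0.49, -0.508]
force: [0.4, 0.4, -1.2]
opening: 0.698
```

```bash
python3 plan.py 569 53 283 98 569 53 188 98
```

```text
(569.0, 53.0, 283.0, 98.0) [2.1, 1.4, -149.1, -6.0, 0.0, 0.2]
(569.0, 53.0, 188.0, 98.0) [97.1, 1.8, -149.1, -6.0, 0.0, 0.2]
t 9.4 pos [565.1 202.  285.3] open 0.7 F [ 0.4  0.4 -1.2]
```

>>> servo_tool --pt "0 1 -40 -6 0 0 0.4" --pt "0 1 -80 -6 0 0 0.4" --pt "0 1 -120 -6 0 0 0.4" --pt "0 1 -149 -6 0 0 0.4" --pt "0 1 -149 -6 0 0 0.4" --pt "0 1 -149 -6 0 0 0.4" --pt "0 1 -149 -6 0 0 0.4" --pt "0 1 -149 -6 0 0 0.4"

```text
clock: 10.05
tool_pos: [568.7, 54.0, 282.3]
tcp_rot: [0.463, -0.533, 0.464, 0.535]
force: [0.5, -0.4, -0.6]
opening: 0.702
```

```bash
python3 - <<'E'
from h import *
c=snap("wrist","w5")
E
python3 plan.py 569 53 182 98
```

```text
(569.0, 53.0, 182.0, 98.0) [100.5, -0.2, -1.2, 0.1, 0.0, -0.1]
t 10.1 pos [568.7  54.1 282.5] open 0.7 F [ 0.7  0.  -0.4]
```

View pics/w5.png

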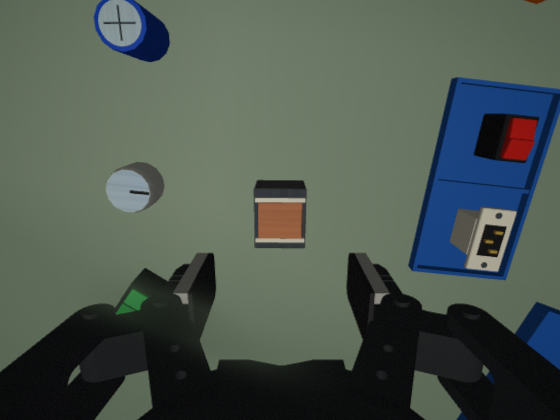

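The inlet (488,235) and red switch (510,137) both stand upright in their blue bays. The transformer is centred and aligned at (280,215). I descend and grip.

>>> servo_tool --pt "30 0 -1 0 0 0 0.4" --pt "55 0 -1 0 0 0 0.4" --pt "80 0 -1 0 0 0 0.4" --pt "100 0 -1 0 0 0 0.4" --pt "100 0 -1 0 0 0 0.4" --pt "100 0 -1 0 0 0 0.4" --pt "100 0 -1 0 0 0 -1" --pt "100 0 -1 0 0 0 -1" --pt "100 0 -1 0 0 0 -1" --pt "100 0 -1 0 0 0 -1" --pt "100 0 -1 0 0 0 -1" --pt "100 0 -1 0 0 0 -1"

```text
clock: 11.1
tool_pos: [570.1, 52.1, 185.8]
tcp_rot: [-0.465, 0.535, -0.462, -0.533]
force: [0.2, -0.5, 6.0]
opening: 0.407
```

>>> servo_tool --pt "-20 0 0 0 0 0 -1" --pt "-50 0 0 0 0 0 -1" --pt "-80 0 0 0 0 0 -1" --pt "-80 0 0 0 0 0 -1" --pt "-80 0 0 0 0 0 -1"

```text
clock: 11.52
tool_pos: [569.7, 51.8, 265.6]
tcp_rot: [-0.465, 0.535, -0.463, -0.532]
force: [0.6, 0.3, -2.3]
opening: 0.404
```

```bash
python3 plan.py 620 -220 264 89; python3 - <<'E'
from h import *
import pickle
c=snap("wrist","w6");pickle.dump(c,open("w6.pkl","wb"))
E
```

```text
(620.0, -220.0, 264.0, 89.0) [1.9, -11.9, -276.1, 9.0, -0.0, 0.3]
t 11.5 pos [569.7  51.8 265.6] open 0.4 F [ 0.6  0.3 -2.3]
```

>>> servo_tool --pt "0 -2 -30 3 0 0 -1" --pt "0 -4 -70 6 0 0 -1" --pt "0 -6 -110 9 0 0 -1" --pt "0 -8 -150 9 0 0 -1" --pt "0 -10 -190 9 0 0 -1" --pt "0 -12 -230 9 0 0 -1" --pt "0 -12 -260 9 0 0 -1" --pt "0 -12 -275 9 0 0 -1" --pt "0 -12 -275 9 0 0 -1" --pt "0 -12 -275 9 0 0 -1" --pt "0 -12 -275 9 0 0 -1" --pt "0 -12 -275 9 0 0 -1"

```text
clock: 12.57
tool_pos: [619.2, -216.9, 262.4]
tcp_rot: [0.504, -0.496, 0.504, 0.497]
force: [0.0, 0.5, -2.1]
opening: 0.409
```

```bash
python3 plan.py 620 -220 190 89; python3 - <<'E'
from h import *
import pickle
c=snap("wrist","w7");pickle.dump(c,open("w7.pkl","wb"))
E
```

```text
(620.0, -220.0, 190.0, 89.0) [72.4, -0.9, -3.2, 0.1, 0.1, -0.1]
t 12.6 pos [ 619.2 -216.9  262.4] open 0.41 F [ 0.   0.5 -2.1]
```

View pics/w7.png

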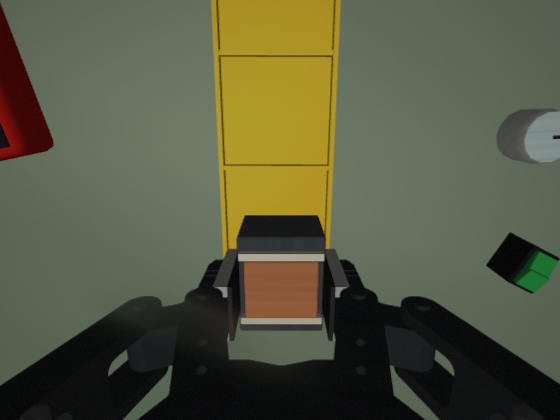

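```bash
python3 - <<'E'
from h import *
import pickle
c=pickle.load(open("w7.pkl","rb"))
for p in [(217,100),(336,100),(221,190),(332,190),(275,165),(275,56)]: print(p,ray(c,*p,10).round(1)[:2])
E
```

```text
(217, 100) [ 540.9 -255.8]
(336, 100) [ 542.  -180.4]
(221, 190) [ 599.3 -256.9]
(332, 190) [ 600.4 -181.3]
(275, 165) [ 582.8 -219.8]
(275, 56) [ 515.7 -218.5]
```

The rays put the dividers at x=583 and 516 and the tray mid-line at y≈-219, which agrees with the top view. I lower the transformer.

>>> servo_tool --pt "25 -1 -3 0 0 0 -1" --pt "45 -1 -3 0 0 0 -1" --pt "60 -1 -3 0 0 0 -1" --pt "68 -1 -3 0 0 0 -1" --pt "72 -1 -3 0 0 0 -1" --pt "72 -1 -3 0 0 0 -1" --pt "72 -1 -3 0 0 0 -1" --pt "72 -1 -3 0 0 0 0.02" --pt "72 -1 -3 0 0 0 0.02" --pt "72 -1 -3 0 0 0 0.02" --pt "72 -1 -3 0 0 0 0.02"

```text
clock: 13.53
tool_pos: [620.6, -222.0, 192.5]
tcp_rot: [0.505, -0.496, 0.504, 0.495]
force: [0.1, 0.1, -0.6]
opening: 0.509
```

>>> servo_tool --pt "-20 0 0 0 0 0 0.02" --pt "-40 0 0 0 0 0 0.02" --pt "-70 0 0 0 0 0 0.4" --pt "-90 0 0 0 0 0 0.4" --pt "-90 0 0 0 0 0 0.4" --pt "-90 0 0 0 0 0 0.4"

```text
clock: 14.03
tool_pos: [620.7, -222.0, 283.9]
tcp_rot: [0.505, -0.497, 0.504, 0.494]
force: [-0.7, 0.1, -0.4]
opening: 0.701
```

```bash
python3 plan.py 463 -54 290 90
```

```text
(463.0, -54.0, 290.0, 90.0) [-7.2, 160.5, 165.3, -1.0, -0.1, 0.3]
t 14.0 pos [ 620.7 -222.   283.9] open 0.7 F [-0.7  0.1 -0.4]
```

>>> servo_tool --pt "0 28 30 0 0 0 0.4" --pt "0 56 58 0 0 0 0.4" --pt "0 84 87 0 0 0 0.4" --pt "0 112 116 0 0 0 0.4" --pt "0 140 145 0 0 0 0.4" --pt "0 160 165 0 0 0 0.4" --pt "0 160 165 0 0 0 0.4" --pt "0 160 165 0 0 0 0.4" --pt "0 160 165 0 0 0 0.4" --pt "0 160 165 0 0 0 0.4"

```text
clock: 14.87
tool_pos: [463.7, -54.7, 280.8]
tcp_rot: [0.504, -0.495, 0.505, 0.496]
force: [-0.9, -0.2, -0.5]
opening: 0.699
```

```bash
python3 - <<'E'
from h import *
c=snap("wrist","w8")
E
python3 plan.py 463.5 -53.5 182 90
```

```text
(463.5, -53.5, 182.0, 90.0) [98.9, 0.3, 1.3, -1.0, -0.0, -0.0]
t 14.9 pos [463.8 -54.8 280.9] open 0.7 F [-0.5  0.3  0.1]
```

View pics/w8.png

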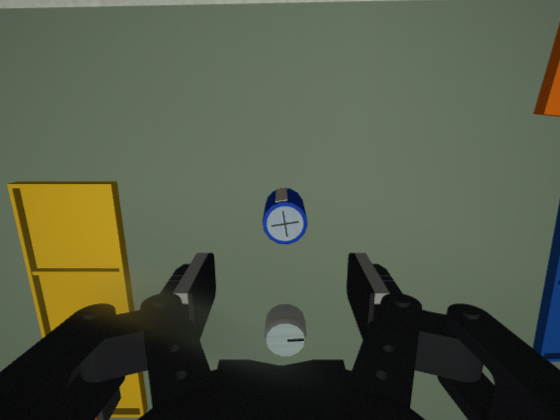

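The capacitor top is at (285,223), between the jaws, and the knob at (285,335) is clear of them. I grip and lift.

>>> servo_tool --pt "30 0 1 0 0 0 0.4" --pt "55 0 1 0 0 0 0.4" --pt "80 0 1 0 0 0 0.4" --pt "95 0 1 0 0 0 0.4" --pt "95 0 1 0 0 0 0.4" --pt "95 0 1 0 0 0 0.4" --pt "95 0 1 0 0 0 -1" --pt "95 0 1 0 0 0 -1" --pt "95 0 1 0 0 0 -1" --pt "95 0 1 0 0 0 -1" --pt "95 0 1 0 0 0 -1" --pt "95 0 1 0 0 0 -1"

```text
clock: 15.92
tool_pos: [464.1, -53.3, 188.2]
tcp_rot: [0.505, -0.497, 0.503, 0.494]
force: [0.3, -0.1, 5.8]
opening: 0.329
```

>>> servo_tool --pt "-20 0 0 0 0 0 -1" --pt "-50 0 0 0 0 0 -1" --pt "-80 0 0 0 0 0 -1" --pt "-80 0 0 0 0 0 -1" --pt "-80 0 0 0 0 0 -1"

```text
clock: 16.33
tool_pos: [463.7, -53.1, 268.4]
tcp_rot: [0.505, -0.497, 0.503, 0.494]
force: [-0.6, 0.7, -0.6]
opening: 0.329
```

```bash
python3 plan.py 478 -219 266 89
```

```text
(478.0, -219.0, 266.0, 89.0) [2.7, -17.1, -165.6, 0.0, -0.1, 0.3]
t 16.3 pos [463.7 -53.1 268.4] open 0.33 F [-0.6  0.7 -0.6]
```

>>> servo_tool --pt "0 -5 -35 0 0 0 -1" --pt "0 -9 -70 0 0 0 -1" --pt "0 -13 -105 0 0 0 -1" --pt "0 -17 -140 0 0 0 -1" --pt "0 -17 -165 0 0 0 -1" --pt "0 -17 -165 0 0 0 -1" --pt "0 -17 -165 0 0 0 -1" --pt "0 -17 -165 0 0 0 -1" --pt "0 -17 -165 0 0 0 -1"

```text
clock: 17.08
tool_pos: [477.1, -217.1, 265.2]
tcp_rot: [0.504, -0.495, 0.504, 0.497]
force: [0.4, -1.0, 0.5]
opening: 0.332
```

```bash
python3 plan.py 478 -219 192 89; python3 - <<'E'
from h import *
c=snap("wrist","w9")
E
```

```text
(478.0, -219.0, 192.0, 89.0) [73.2, -1.1, -2.0, 0.1, 0.1, -0.1]
t 17.1 pos [ 477.1 -217.1  265.2] open 0.33 F [ 0.4 -1.   0.5]
```

View pics/w9.png

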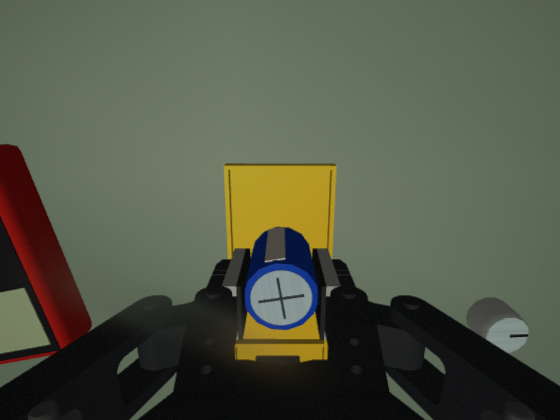

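The capacitor is held upright over the near yellow bay, with walls at columns 228–335. I lower it and release.

>>> servo_tool --pt "25 -1 -2 0 0 0 -1" --pt "45 -1 -2 0 0 0 -1" --pt "62 -1 -2 0 0 0 -1" --pt "70 -1 -2 0 0 0 -1" --pt "73 -1 -2 0 0 0 -1" --pt "73 -1 -2 0 0 0 -1" --pt "73 -1 -2 0 0 0 -1" --pt "73 -1 -2 0 0 0 -0.1" --pt "73 -1 -2 0 0 0 -0.1" --pt "73 -1 -2 0 0 0 -0.1" --pt "73 -1 -2 0 0 0 -0.1"

```text
clock: 18.05
tool_pos: [478.5, -220.5, 194.0]
tcp_rot: [0.504, -0.496, 0.504, 0.495]
force: [0.0, 0.8, -0.0]
opening: 0.453
```

>>> servo_tool --pt "-15 0 0 0 0 0 -0.1" --pt "-35 0 0 0 0 0 -0.1" --pt "-60 0 0 0 0 0 0.4" --pt "-90 0 0 0 0 0 0.4" --pt "-90 0 0 0 0 0 0.4" --pt "-90 0 0 0 0 0 0.4"

```text
clock: 18.55
tool_pos: [478.9, -220.8, 286.1]
tcp_rot: [0.505, -0.498, 0.504, 0.494]
force: [-0.7, 0.3, -1.0]
opening: 0.698
```

```bash
python3 plan.py 563 -54 283 90
```

```text
(563.0, -54.0, 283.0, 90.0) [3.0, -81.2, 168.2, -1.0, -0.2, 0.3]
t 18.6 pos [ 478.9 -220.8  286.1] open 0.7 F [-0.7  0.3 -1. ]
```

>>> servo_tool --pt "0 -17 35 0 0 0 0.4" --pt "0 -34 70 0 0 0 0.4" --pt "0 -50 105 0 0 0 0.4" --pt "0 -67 140 0 0 0 0.4" --pt "0 -81 168 0 0 0 0.4" --pt "0 -81 168 0 0 0 0.4" --pt "0 -81 168 0 0 0 0.4" --pt "0 -81 168 0 0 0 0.4" --pt "0 -81 168 0 0 0 0.4"

```text
clock: 19.3
tool_pos: [561.6, -54.7, 282.4]
tcp_rot: [0.504, -0.495, 0.505, 0.496]
force: [0.0, 0.6, -0.2]
opening: 0.697
```

```bash
python3 - <<'E'
from h import *
c=snap("wrist","w10")
print("knob top at tool axis?",[ray(c,*p,26).round(1)[:2] for p in [(281,200),(281,215),(281,230)]])
E
python3 plan.py 563 -54 180 90
```

```text
knob top at tool axis? [array([550.2, -54.3]), array([561.2, -54.5]), array([572.5, -54.7])]
(563.0, -54.0, 180.0, 90.0) [102.6, -1.5, 1.0, -1.1, -0.0, -0.1]
t 19.4 pos [561.6 -54.9 282.6] open 0.7 F [0.1 0.1 0.6]
```

View pics/w10.png

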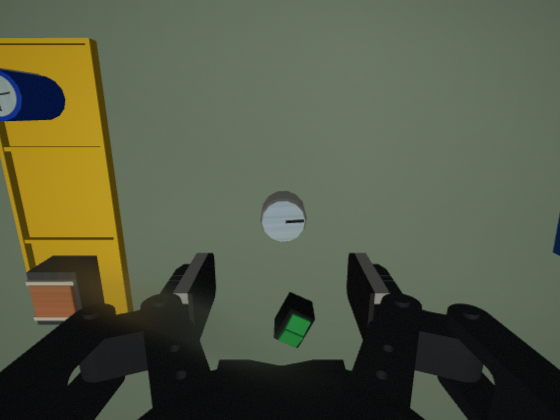

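The knob top is at (284,221), which is x≈565. The green switch at (295,320) is about 85 mm behind it, clear of the jaws. The capacitor and transformer stand in the yellow end bays. I grip the knob.

>>> servo_tool --pt "30 -3 0 0 0 0 0.4" --pt "55 -3 0 0 0 0 0.4" --pt "80 -3 0 0 0 0 0.4" --pt "102 -3 0 0 0 0 0.4" --pt "102 -3 0 0 0 0 0.4" --pt "102 -3 0 0 0 0 0.4" --pt "102 -3 0 0 0 0 -1" --pt "102 -3 0 0 0 0 -1" --pt "102 -3 0 0 0 0 -1" --pt "102 -3 0 0 0 0 -1" --pt "102 -3 0 0 0 0 -1" --pt "102 -3 0 0 0 0 -1"

```text
clock: 20.35
tool_pos: [566.2, -54.2, 184.1]
tcp_rot: [0.505, -0.497, 0.503, 0.494]
force: [-0.7, -0.7, 7.2]
opening: 0.367
```

>>> servo_tool --pt "-20 0 0 0 0 0 -1" --pt "-50 0 0 0 0 0 -1" --pt "-80 0 0 0 0 0 -1" --pt "-80 0 0 0 0 0 -1" --pt "-80 0 0 0 0 0 -1"

```text
clock: 20.77
tool_pos: [566.0, -53.8, 264.5]
tcp_rot: [0.506, -0.498, 0.503, 0.494]
force: [0.2, -0.2, -0.2]
opening: 0.362
```

```bash
python3 plan.py 549 -219 262 89
```

```text
(549.0, -219.0, 262.0, 89.0) [2.6, 14.2, -165.4, 0.0, -0.1, 0.4]
t 20.8 pos [566.  -53.8 264.5] open 0.36 F [ 0.2 -0.2 -0.2]
```

>>> servo_tool --pt "0 4 -35 0 0 0 -1" --pt "0 7 -70 0 0 0 -1" --pt "0 10 -105 0 0 0 -1" --pt "0 14 -140 0 0 0 -1" --pt "0 14 -165 0 0 0 -1" --pt "0 14 -165 0 0 0 -1" --pt "0 14 -165 0 0 0 -1" --pt "0 14 -165 0 0 0 -1" --pt "0 14 -165 0 0 0 -1"

```text
clock: 21.52
tool_pos: [548.3, -217.4, 260.3]
tcp_rot: [0.504, -0.495, 0.504, 0.497]
force: [0.1, -0.3, -1.2]
opening: 0.359
```

```bash
python3 plan.py 549 -219 188 89; python3 - <<'E'
from h import *
c=snap("wrist","w11")
E
```

```text
(549.0, -219.0, 188.0, 89.0) [72.3, -0.9, -1.7, 0.1, 0.1, -0.1]
t 21.5 pos [ 548.3 -217.4  260.3] open 0.36 F [ 0.1 -0.3 -1.2]
```

View pics/w11.png

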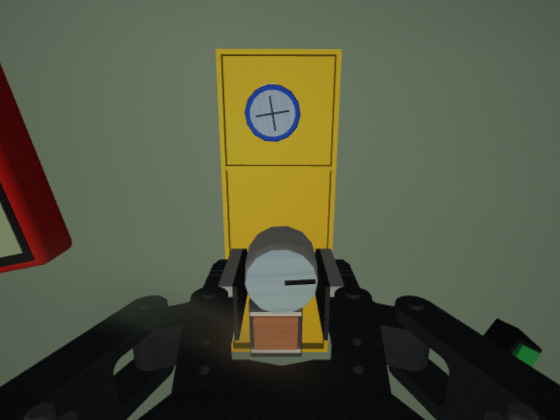

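The knob is held level over the middle bay, and the capacitor stands in the near bay at (272,112). The opening has narrowed slightly, so the knob may have slipped down. I lower the last part slowly and watch the force.

>>> servo_tool --pt "25 -1 -2 0 0 0 -1" --pt "45 -1 -2 0 0 0 -1" --pt "56 -1 -2 0 0 0 -1" --pt "62 -1 -2 0 0 0 -1" --pt "64 -1 -2 0 0 0 -1" --pt "66 -1 -2 0 0 0 -1" --pt "66 -1 -2 0 0 0 -1"

```text
clock: 22.15
tool_pos: [549.7, -220.5, 196.0]
tcp_rot: [0.504, -0.496, 0.504, 0.495]
force: [0.6, -0.3, -0.4]
opening: 0.361
```

>>> servo_tool --pt "2 0 0 0 0 0 -1" --pt "3 0 0 0 0 0 -1" --pt "3 0 0 0 0 0 -1"

```text
clock: 22.4
tool_pos: [549.4, -220.6, 192.7]
tcp_rot: [0.504, -0.496, 0.504, 0.495]
force: [-0.2, -0.1, -0.5]
opening: 0.362
```

>>> servo_tool --pt "1 0 0 0 0 0 -1" --pt "2 0 0 0 0 0 -1" --pt "3 0 0 0 0 0 -1" --pt "4 0 0 0 0 0 -1" --pt "4 0 0 0 0 0 -1"

```text
clock: 22.82
tool_pos: [549.2, -220.5, 187.8]
tcp_rot: [0.504, -0.495, 0.504, 0.496]
force: [0.3, -0.4, -1.1]
opening: 0.363
```

>>> servo_tool --pt "0 0 0 0 0 0 0" --pt "0 0 0 0 0 0 0" --pt "0 0 0 0 0 0 0" --pt "0 0 0 0 0 0 0" --pt "-15 0 0 0 0 0 0" --pt "-35 0 0 0 0 0 0" --pt "-70 0 0 0 0 0 0.4" --pt "-110 0 0 0 0 0 0.4" --pt "-110 0 0 0 0 0 0.4" --pt "-110 0 0 0 0 0 0.4"

```text
clock: 23.65
tool_pos: [550.2, -221.0, 302.6]
tcp_rot: [0.505, -0.499, 0.503, 0.493]
force: [-0.9, 0.3, -0.4]
opening: 0.703
```

>>> servo_tool --pt "0 40 30 0 0 0 0.4" --pt "0 75 60 0 0 0 0.4" --pt "0 110 90 0 0 0 0.4" --pt "0 145 110 0 0 0 0.4" --pt "0 180 120 0 0 0 0.4" --pt "0 200 130 0 0 0 0.4" --pt "0 200 130 0 0 0 0.4" --pt "0 200 130 0 0 0 0.4" --pt "0 200 130 0 0 0 0.4" --pt "0 200 130 0 0 0 0.4"

```text
clock: 24.48
tool_pos: [352.4, -87.7, 298.1]
tcp_rot: [0.504, -0.496, 0.504, 0.496]
force: [0.1, -0.4, 0.6]
opening: 0.695
```

```bash
python3 - <<'E'
from h import *
a=snap("top","top9")["pixels"][130:260,100:450]; b=snap("scene","s9")["pixels"][150:330,60:460]
a=cv2.resize(a,(800,297)); b=cv2.resize(b,(660,297)); b=cv2.copyMakeBorder(b,0,0,0,140,0)
cv2.imwrite("pics/fin.png",np.vstack([a,b])); print(get_obs()["tool_pos"])
E
```

```text
[352.48298769 -87.73478143 298.10075786]
```

View pics/fin.png

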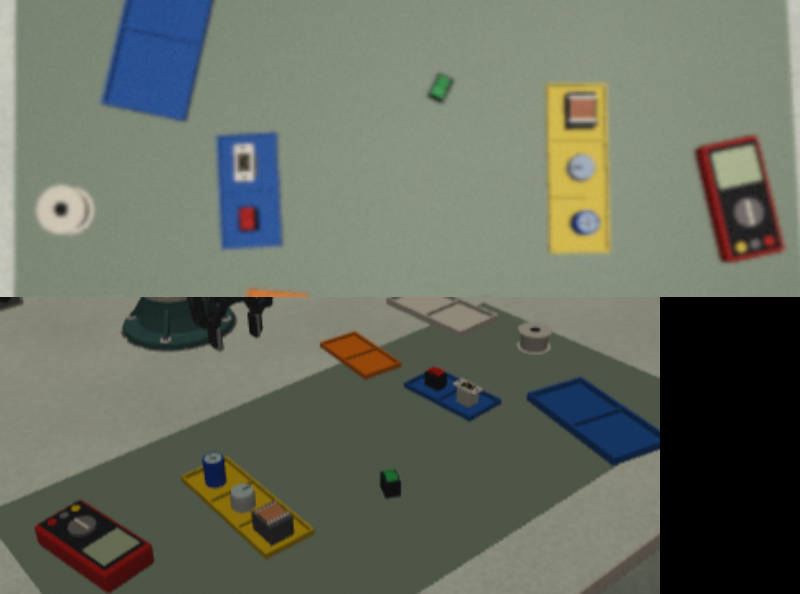

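All five parts stand upright in separate bays. From left to right and top to bottom in the crop, they are the inlet (245,162), red switch (248,219), transformer (582,110), knob (581,168) and capacitor (586,223). The green switch, reel and meter have not moved. I'm handing the job in.

```bash
python3 -c "
from workcell import *
print(close_job())"
```

```text
the job is handed in; nothing more can be done
None
```

I placed all five parts and handed the job in at about 24.5 s on the robot clock, well under the 131 s limit. The hand-in gives no verdict.

- **Blue tray (the smaller of the two blue ones):** the red switch is in the near bay and the inlet is in the far bay.
- **Yellow tray:** the capacitor is in the near bay, the knob in the middle and the transformer in the far bay.

**Last checks:** the final top and scene pictures show each part upright and alone in its bay, and the gripper clear of everything. The green switch, reel and multimeter look unmoved. I judged the final positions by eye and did not measure them.

**Readings that did not quite agree:**
- While the jaws closed, the wrist rose 1–4 mm with about 6 N of upward force, so release heights were uncertain by a few mm. By the wrist height, the transformer was let go about 4 mm above its floor.
- The knob's grip narrowed slightly on the way, which suggested it was slipping. It met no contact force down to the release height, and it stands flat in the final pictures.

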